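# Stack the spacer and the copper ring on the jumping-ring apparatus

## Robot

A 6-joint arm with a two-finger parallel gripper is mounted at the origin on a cart in front of the work surface, level with it; the furniture and walls round the work are solid. World frame = base frame: x ahead of the robot, y to its left, z up, the work surface at z = 0. Lengths are in m, angles in degrees, forces in N, time in s.
With the tool pointing down it reaches from about 0.3 to 0.75 m from the base axis. Payload 8.5 kg.
Tool frame: the origin (TCP) lies at the very end of the fingers, on their centre line; the grasp point (between the pads) lies 19 mm behind it (env.tcp_to_grasp is the distance from the TCP to the grasp point, in m); z points along the fingers, y is the line along which they close (so a half turn about z gives the same grasp; the last joint's range is limited). The gripper opens to 85 mm and grips with 20 to 120 N. Pads are 22 mm wide; open, the fingers measure 114 mm over their backs; the gripper's body (76 mm by 85 mm) begins 54 mm behind the grasp point. The pads swing forward as they close: fully open they stand 13 mm farther back than shut.
Start: joints at [64.612, 21.807, 74.336, -0, 83.858, -12.336], TCP at [0.124, 0.536, 0.231] pointing down, gripper open.
Joint ranges: [-178.18, 178.18], [-50.72, 133.34], [12.68, 142.11], [-81.47, 261.47], [9.98, 163.14], [-165.26, 165.26]. Speed limits (degrees/s): [136.94, 136.94, 180, 180, 180, 180].

## Interface

Orientations are given as a 3x3 rotation matrix whose columns are the frame's x, y, z axes.
In Python, from rig import status, get_image, env gives the robot as it stands.
- The arm moves only by the shell command python3 -m handwheel 'ROWS' [FORCE]. ROWS is text: rows parted by semicolons, each of 7 numbers parted by spaces: the shift along the world's x, y, z in cm, then the turn, a rotation vector about the world's x, y, z in degrees, then the opening, from 0 (shut) to 1 (fully open). In form: dx dy dz wx wy wz gripper; .... A call has 1 to 8 rows; each row is the pose to reach, as a shift and turn from the pose commanded when the call began; what a row does not reach only later rows make up. A row lasts 1/12 s, in which the tool goes at most 41.7 mm and 7.16 degrees, less where a joint would pass 70% of its speed; a pose out of reach is approached as far as the arm can. A call with a gripper value outside its range is refused whole. The fingers move at their own pace and stop on an object; FORCE is the grip in N (left out, the last holds). Time passes only in rows, so rows that repeat a pose let the fingers close. It gives the time, the measured TCP pose, the force, the opening and the grip force at its end, in the units of the state.
- status.observe(): the state, without advancing time (a new reading comes with each control period).
- get_image(name): name is "scene" or "top" or "wrist"; returns a dict with "color" (384x512x3 uint8, red, green, blue), "vertical_fov" (degrees; the focal length in pixels is half the picture's height over the tangent of half this angle, whatever the lens; pixels are square), "cx", "cy" (the principal point, pixels), "xyz" and "orientation" of the camera in the world. Camera axes: x right, y down, z forward; pixel columns grow to the right and rows downward; lengths in m; the calibration is good to about 2 mm. A picture is of the moment at which its call begins. There is no depth.
- env.close_job(): hands the job in; it is judged then, once.
The state is a dict: "time_s": time; "q": joint angles; "qvel": joint speeds; "joint_efforts": joint torques, N m; "position": TCP position; "tool_rot": TCP orientation; "ft_force": force on the tool from outside, world axes, zero at the start; "wrist_torque": the same for the moment, N m; "grip_width": finger opening in m; "gripper_force": force on a finger pad.
Only numpy, scipy, OpenCV 4.12 (cv2) and the standard library are available. Lean on these libraries where they do the work, as an engineer would, in place of code of your own. Each camera call takes 0.05 s, during which the arm holds its last target. There are 200 camera calls.

## Task

Get the jumping-ring apparatus ready for the lesson: put the blue plastic spacer over the upright iron core so that it lies flat on the coil, then put the whole copper ring over the core so that it lies flat on the spacer. Leave the split aluminium ring and the black end cap, which will hold the stack later, where they are.

Things in the scene. Friction and masses are not known exactly. Their poses are not given: they have to be found in the camera images.
- coil_top (a point): Point on the axis of the iron core at the upper face of the coil's black top flange, 50 mm above the table; its z axis points up along the core. The coil stands fixed on the table on a wooden base 120 x 120 x 12 mm; the black flanges are 86 mm in diameter with a copper winding between them. From the upper flange the bare iron core rises, a round upright rod 14 mm in diameter and 46 mm long, its last 6 mm tapering to 6 mm in diameter: its tip is 96 mm above the table.
- spacer_center (a point): Centre (half-way up) of the blue plastic spacer, a loose thick ring lying flat on the table: outside diameter 54 mm, hole 28 mm in diameter right through, 20 mm high, about 35 g; z axis along the hole. It can be gripped across its outside.
- copper_ring_center (a point): Centre (half-way up) of the whole, unbroken copper-coloured ring, loose, lying flat on the table: outside diameter 48 mm, hole 30 mm in diameter right through, 18 mm high, about 130 g; z axis along the hole. It can be gripped across its outside.
- split_ring_center (a point): Centre of the split aluminium ring, a bystander: silver-grey, loose, lying flat, outside diameter 48 mm, hole 30 mm, 18 mm high, with a gap of about 12 mm cut through its wall.
- end_cap_center (a point): Centre of the end cap, a bystander: a black round knob with a ribbed side and a small brass spot on top, loose, 35 mm in diameter, 22 mm high, standing on the table.
Things that resemble listed ones, but are neither listed nor needed, are in the scene too. What is shaped like the part that bears copper_ring_center but green is not meant. Of the things that look like the part that bears spacer_center, take the one that is nearest to the robot's base at the start.

How it is judged:
By the outcome, as a careful person would: the job done as asked, in the order asked, and still so for the second after the job is handed in, with the robot touching nothing.
It also fails if it takes over 51 s, if anything falls off the work surface, if the arm or the gripper's body presses on something with over 40 N, if the wrist force passes 120 N, or if a joint passes its speed limit or range.

## Working session

There is one attempt and no reset: what is moved stays moved. The work goes in short steps, Python scripts to look and compute and a shell command to move; the robot and the scene stay as the last step left them, time stands still between calls to the robot, and variables do not carry over. Pictures are saved under pics/ and viewed, at most 11 in all, crops included, and the job is handed in when it is done.

```bash
mkdir -p pics; ls
cat > h.py <<'E'
import numpy as np, cv2
from rig import status, get_image, env
def grab(name,fn=None):
    im=get_image(name)
    if fn: cv2.imwrite('pics/'+fn,im['color'][:,:,::-1])
    return im
def ray(im,u,v,z):
    h=im['color'].shape[0]; f=h/2/np.tan(np.radians(im['vertical_fov'])/2)
    d=np.array(im['orientation'])@np.array([(u-im['cx'])/f,(v-im['cy'])/f,1]); c=np.array(im['xyz'])
    return c+d*(z-c[2])/d[2]
def proj(im,p):
    h=im['color'].shape[0]; f=h/2/np.tan(np.radians(im['vertical_fov'])/2)
    q=np.array(im['orientation']).T@(np.array(p)-im['xyz']); return q[:2]/q[2]*f+[im['cx'],im['cy']]
E
python3 - <<'E'
from h import *
import pickle
a=grab('scene','s1.png');b=grab('top','t1.png')
pickle.dump((a,b),open('ims.pkl','wb'))
for i in (a,b): print(i['xyz'],np.round(i['orientation'],3).tolist(),i['vertical_fov'],i['cx'],i['cy'])
o=status.observe();print(o['time_s'],o['position'],np.round(o['tool_rot'],3).tolist(),o['grip_width'])
E
```

```text
pics
[0.27369549 0.51681445 0.67961519] [[-0.913, -0.292, 0.286], [-0.408, 0.661, -0.63], [-0.005, -0.692, -0.722]] 57.36233797774803 258.89813196305846 188.70593371401418
[ 0.32925403 -0.00898182  1.06808486] [[-0.019, -0.979, 0.205], [-1.0, 0.02, 0.002], [-0.006, -0.205, -0.979]] 51.60688546530189 255.47463800441335 189.18507997313395
0.1 [0.12407123 0.5355403  0.23076887] [[-0.974, 0.226, -0.001], [0.226, 0.974, -0.001], [0.0, -0.001, -1.0]] 0.08548674176721524
```

View pics/t1.png

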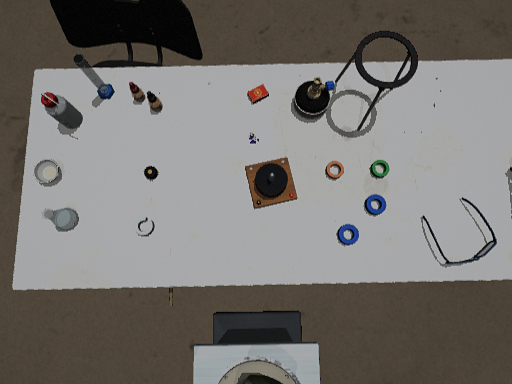

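View pics/s1.png

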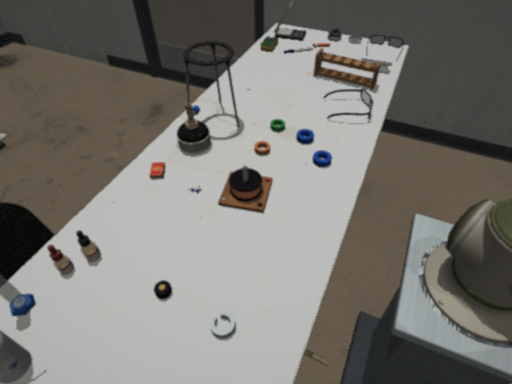

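The top view shows blue rings at (348,234), which is nearer the base, and (375,205). The copper ring is at (335,170), with a green lookalike at (380,169). The coil and core are at (271,180), the split ring at (146,226) and the end cap at (151,173). The scene view agrees: near blue ring (322,158), copper (262,147), core (245,178).

Candidates for the spacer are blue (348,234) and (375,205), and I take (348,234) as nearest to the base. Candidates for the copper ring are copper (335,170), green (380,169) and split silver (146,226), and I take (335,170).

```bash
cat > m.py <<'E'
from h import *
import pickle
a,b=pickle.load(open('ims.pkl','rb'))
def blob(im,u,v,lo,hi,r=20):
    hsv=cv2.cvtColor(im['color'],cv2.COLOR_RGB2HSV); m=cv2.inRange(hsv,lo,hi)
    k=np.zeros_like(m); k[v-r:v+r,u-r:u+r]=1; m=m*k
    n,l,s,c=cv2.connectedComponentsWithStats(m); i=1+np.argmax(s[1:,4])
    p=np.argwhere(l==i)[:,::-1].astype(np.int32); h=cv2.convexHull(p); M=cv2.moments(h)
    return M['m10']/M['m00'],M['m01']/M['m00'],s[i]
for nm,pt,ps,lo,hi,z in [('sp',(348,234),(322,158),(105,120,60),(130,255,255),.010),('sp2',(375,205),(305,135),(105,120,60),(130,255,255),.010),('cu',(335,170),(262,147),(3,90,60),(20,255,255),.009)]:
    for im,p in ((b,pt),(a,ps)):
        u,v,s=blob(im,*p,lo,hi); print(nm,round(u,1),round(v,1),s,ray(im,u,v,z).round(4), np.linalg.norm(ray(im,u,v,z)[:2]))
print('tip',ray(b,271,174,.096),ray(a,245,170,.096))
for nm,im,(x,y),w in (('t',b,(310,190),90),('s',a,(275,165),75)):
    c=im['color'][y-w*3//4:y+w*3//4,x-w:x+w,::-1]; cv2.imwrite(f'pics/c{nm}.png',cv2.resize(c,(400,300),interpolation=cv2.INTER_CUBIC))
cv2.imwrite('pics/c.png',np.hstack([cv2.imread('pics/ct.png'),cv2.imread('pics/cs.png')]))
E
python3 m.py
```

```text
sp 348.3 233.8 [339 224  20  21 229] [ 0.4247 -0.2511  0.01  ] 0.4933132980110662
sp 322.0 157.0 [314 151  17  13 148] [ 0.4239 -0.2566  0.01  ] 0.4954680713630141
sp2 375.7 203.9 [366 195  20  19 213] [ 0.5038 -0.3302  0.01  ] 0.6023622397696878
sp2 304.8 134.8 [297 130  16  11 121] [ 0.5032 -0.3354  0.01  ] 0.6047622589468834
cu 334.8 169.0 [327 161  17  17 138] [ 0.6033 -0.226   0.009 ] 0.6442297118915409
cu 261.9 147.6 [255 142  15  13 138] [ 0.6002 -0.2264  0.009 ] 0.6415201122007838
tip [ 0.57118743 -0.04689927  0.096     ] [ 0.56125592 -0.03600768  0.096     ]
```

View pics/c.png

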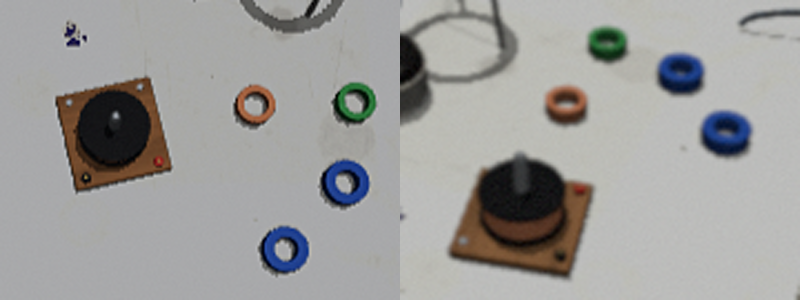

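The crops confirm the choice: whole copper ring, and the near blue spacer with a clear hole. The core tip is at about (272,175) in the top view. I'm moving off, with a wrist look at the core on the way.

```bash
python3 -m handwheel '25 -22 0 0 0 0 1;25 -22 0 0 0 0 1;25 -22 0 0 0 0 1;25 -22 0 0 0 0 1;25 -22 0 0 0 0 1;25 -22 0 0 0 0 1;25 -22 0 0 0 0 1;25 -22 0 0 0 0 1'
python3 -m handwheel '10 -33 0 0 0 0 1;10 -33 0 0 0 0 1;10 -33 0 0 0 0 1;10 -33 0 0 0 0 1;10 -33 0 0 0 0 1;10 -33 0 0 0 0 1;10 -33 0 0 0 0 1;10 -33 0 0 0 0 1'
python3 - <<'E'
from h import *
im=grab('wrist','w1.png'); print(im['xyz'],np.round(im['orientation'],3).tolist(),im['vertical_fov'],im['cx'],im['cy'])
import pickle;pickle.dump(im,open('w1.pkl','wb'));print(status.observe()['position'],proj(im,[.565,-.042,.096]),proj(im,[.424,-.254,.02]))
E
```

```text
time_s: 0.77
position: [0.3752, 0.314, 0.2312]
tool_rot: [[-0.974, 0.226, -0.0], [0.226, 0.974, -0.0], [0.0, -0.0, -1.0]]
ft_force: [-0.4, 1.7, 0.4]
grip_width: 0.0854
gripper_force: 0.0
time_s: 1.43
position: [0.4709, -0.0053, 0.2312]
tool_rot: [[-0.974, 0.226, -0.0], [0.226, 0.974, 0.0], [0.0, 0.0, -1.0]]
ft_force: [0.5, 0.4, 0.2]
grip_width: 0.0851
gripper_force: 0.0
[0.39821608 0.01135411 0.37493891] [[0.226, 0.932, 0.284], [0.974, -0.217, -0.066], [0.0, 0.292, -0.957]] 64.13627774786136 252.782362285112 188.8440838773101
[ 0.47324256 -0.0114495   0.23095415] [238.99294777 271.41307003] [ 40.18378697 170.31152211]
```

View pics/w1.png

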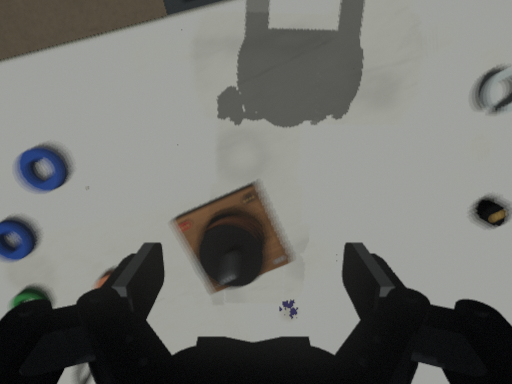

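The wrist view, slightly blurred by motion, shows the flange centre near (231,248) and the core tip near (229,279). The spacer is at (43,169), 3 px from the prediction. Next I go above the spacer.

```bash
python3 -m handwheel '-5 -24 -10 0 0 0 1;-5 -24 -10 0 0 0 1;-5 -24 -10 0 0 0 1;-5 -24 -10 0 0 0 1;-5 -24 -10 0 0 0 1;-5 -24 -10 0 0 0 1;-5 -24 -10 0 0 0 1;-5 -24 -10 0 0 0 1'
cat > w.py <<'E'
import sys,pickle
from h import *
def cen(im,lo,hi,z,p0,r0):
    # outer top-edge circle: project hull of colour blob, fit with model of the cylinder silhouette
    hsv=cv2.cvtColor(im['color'],cv2.COLOR_RGB2HSV); m=cv2.inRange(hsv,lo,hi)
    u,v=proj(im,[*p0,z]).astype(int); k=np.zeros_like(m); cv2.circle(k,(int(u),int(v)),r0,1,-1); m=m*k
    n,l,s,c=cv2.connectedComponentsWithStats(m); i=1+np.argmax(s[1:,4])
    h=cv2.convexHull(np.argwhere(l==i)[:,::-1].astype(np.int32)); M=cv2.moments(h)
    return np.array([M['m10'],M['m01']])/M['m00'],M['m00'],s[i]
def model(im,p,R,z0,z1):
    t=np.linspace(0,2*np.pi,60); P=[proj(im,[p[0]+R*np.cos(a),p[1]+R*np.sin(a),z]) for z in (z0,z1) for a in t]
    h=cv2.convexHull(np.array(P,np.float32)); M=cv2.moments(h); return np.array([M['m10'],M['m01']])/M['m00'],M['m00']
def locate(im,lo,hi,R,z0,z1,p0,r0=90):
    from scipy.optimize import fsolve
    c,A,s=cen(im,lo,hi,(z0+z1)/2,p0,r0); p=fsolve(lambda p:model(im,p,R,z0,z1)[0]-c,p0); return p,c,A,model(im,p,R,z0,z1)[1],s
E
python3 - <<'E'
from w import *
im=grab('wrist','w2.png'); pickle.dump(im,open('w2.pkl','wb'))
print(status.observe()['position']); print(locate(im,(105,100,30),(130,255,255),.027,0,.02,(.424,-.254)))
w1=pickle.load(open('w1.pkl','rb')); print(ray(w1,231,248,.05),ray(w1,229,279,.096))
E
```

```text
time_s: 2.15
position: [0.4198, -0.2454, 0.1297]
tool_rot: [[-0.973, 0.23, -0.002], [0.23, 0.973, 0.002], [0.002, 0.001, -1.0]]
ft_force: [-0.4, 1.3, 0.7]
grip_width: 0.0852
gripper_force: 0.0
[ 0.420389   -0.24372978  0.1306418 ]
(array([ 0.42274925, -0.2497389 ]), array([248.81149506, 187.53844355]), 2850.5, 3130.8848144381773, array([ 219,  157,   61,   61, 2133], dtype=int32))
[ 0.55987187 -0.05245924  0.05      ] [ 0.57140673 -0.05433387  0.096     ]
```

View pics/w2.png

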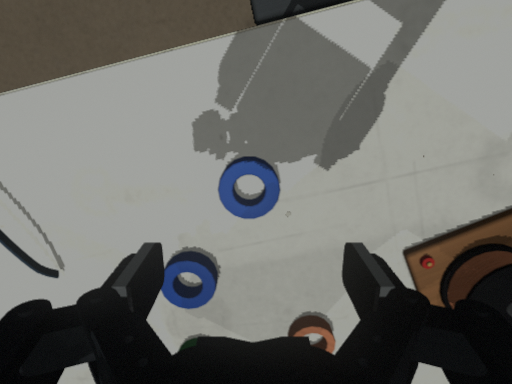

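The wrist view shows the spacer right under the tool at (249,188), with the second blue ring off at (190,278). I descend and grip.

```bash
python3 -m handwheel '0.3 -0.6 -4 0 0 0 1;0.3 -0.6 -8 0 0 0 1;0.3 -0.6 -11 0 0 0 1;0.3 -0.6 -12.9 0 0 0 1;0.3 -0.6 -12.9 0 0 0 1;0.3 -0.6 -12.9 0 0 0 1'
python3 -m handwheel '0 0 0 0 0 0 0.5;0 0 0 0 0 0 0.3;0 0 0 0 0 0 0.2;0 0 0 0 0 0 0.2;0 0 0 0 0 0 0.2;0 0 0 0 0 0 0.2' 40
```

```text
time_s: 2.7
position: [0.4244, -0.248, 0.0028]
tool_rot: [[-0.975, 0.224, -0.0], [0.224, 0.975, 0.001], [0.001, 0.001, -1.0]]
ft_force: [0.9, 0.6, -0.0]
grip_width: 0.0856
gripper_force: 0.0
time_s: 3.2
position: [0.4246, -0.2495, 0.0041]
tool_rot: [[-0.974, 0.226, 0.002], [0.226, 0.974, -0.002], [-0.003, -0.001, -1.0]]
ft_force: [0.3, 3.3, 10.3]
grip_width: 0.0519
gripper_force: 40.5
```

```bash
python3 -m handwheel '0 0 4 0 0 0 0.2;0 0 8 0 0 0 0.2;0 0 12 0 0 0 0.2;0 0 15 0 0 0 0.2;3 5 15 0 0 0 0.2;5 9 15 0 0 0 0.2;5 12 15 0 0 0 0.2;5 12 15 0 0 0 0.2'
python3 -m handwheel '0 0 0 0 0 0 0.2;0 0 0 0 0 0 0.2'
python3 - <<'E'
from w import *
im=grab('wrist','w3.png'); pickle.dump(im,open('w3.pkl','wb'))
a,b=pickle.load(open('ims.pkl','rb'))
print('base',ray(b,271.3,182.8,.012),ray(a,246.2,191.2,.012),'fl',ray(b,271.3,180.1,.05))
print(status.observe()['position'],proj(im,[.562,-.047,.05]))
E
```

```text
time_s: 3.87
position: [0.4742, -0.1242, 0.1533]
tool_rot: [[-0.975, 0.222, 0.001], [0.222, 0.975, 0.001], [-0.001, 0.001, -1.0]]
ft_force: [0.2, 0.6, -0.3]
grip_width: 0.0519
gripper_force: 43.1
time_s: 4.03
position: [0.4739, -0.1294, 0.1529]
tool_rot: [[-0.974, 0.225, 0.001], [0.225, 0.974, -0.001], [-0.001, -0.001, -1.0]]
ft_force: [0.3, -0.2, -1.2]
grip_width: 0.0515
gripper_force: 43.2
base [ 0.56738117 -0.05031474  0.012     ] [ 0.56468948 -0.0438349   0.012     ] fl [ 0.56609354 -0.04902863  0.05      ]
[ 0.47383182 -0.13004429  0.15278202] [363.60194143 259.07259853]
```

View pics/w3.png

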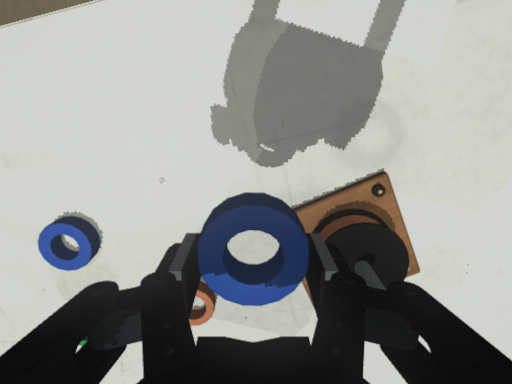

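The spacer is held level at (253,248). The flange centre is near (364,258), which agrees with core xy ≈ (0.564,-0.048). Next I work out the spacer's offset in the hand and refine the core position.

Run:
```python
from w import *
im=pickle.load(open('w3.pkl','rb')); p=np.array([.4738,-.1300])
print(locate(im,(105,80,15),(130,255,255),.027,.149,.169,p))
c=im['color'].copy()
for q,col in (((.562,-.047),(255,0,0)),((.566,-.049),(0,255,0))):
    for z,R in ((.05,.043),(.096,.003),(.05,.007)):
        P=np.array([proj(im,[q[0]+R*np.cos(a),q[1]+R*np.sin(a),z]) for a in np.linspace(0,6.28,60)])*6-np.array([290,190])*6
        if z==.05 and R==.043: big=cv2.resize(c[190:310,290:430],None,fx=6,fy=6) if col[0] else big
        if R==.043 and col[0]: big=cv2.convertScaleAbs(big,alpha=2.5)
        cv2.polylines(big,[P.astype(np.int32)],True,col,1)
cv2.imwrite('pics/c3.png',cv2.resize(big[:,:,::-1],(700,600)))
```

```text
(array([ 0.47250067, -0.12911521]), array([252.9257138 , 250.13253928]), 9865.0, 10499.96208722738, array([ 197,  194,  113,  112, 8420], dtype=int32))
```

View pics/c3.png

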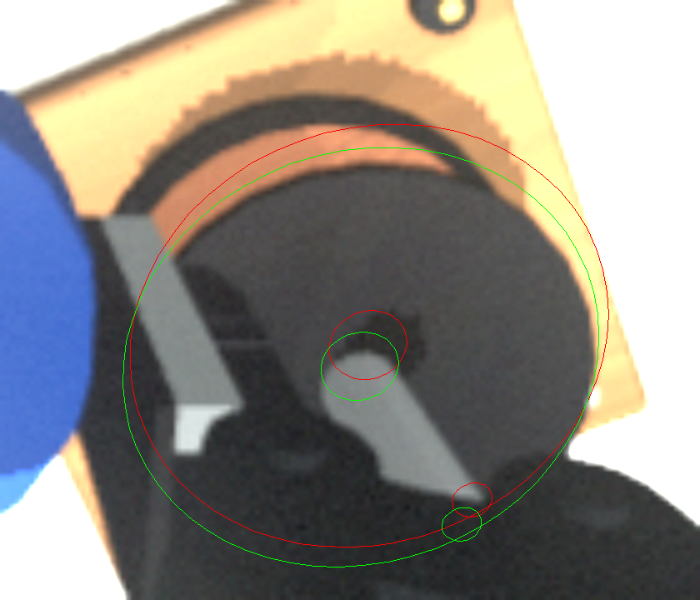

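The flange and core in the crop sit about 3–4 mm beyond the green outline, so the core is at about (0.568,-0.050). I carry the spacer over it.

```bash
python3 -m handwheel '2.4 2 0 0 0 0 0.2;4.8 4 0 0 0 0 0.2;7.2 6 0 0 0 0 0.2;9.6 7.9 0 0 0 0 0.2;9.6 7.9 0 0 0 0 0.2;9.6 7.9 0 0 0 0 0.2;9.6 7.9 0 0 0 0 0.2'
python3 - <<'E'
from w import *
im=grab('wrist'); pickle.dump(im,open('w4.pkl','wb')); b=grab('top'); pickle.dump(b,open('t4.pkl','wb')); s=grab('scene')
print(status.observe()['position'])
W=im['color'][140:340,150:350]; S=s['color'][110:230,180:300]
print(proj(s,[.568,-.05,.096]))
f=lambda c:cv2.resize(cv2.convertScaleAbs(c,alpha=1.6),(400,400),interpolation=cv2.INTER_CUBIC)
cv2.imwrite('pics/c4.png',np.hstack([f(W),f(S)])[:,:,::-1])
E
```

```text
time_s: 4.67
position: [0.5694, -0.0516, 0.1521]
tool_rot: [[-0.974, 0.227, -0.001], [0.227, 0.974, -0.0], [0.001, -0.0, -1.0]]
ft_force: [-0.7, -0.5, 0.4]
grip_width: 0.0518
gripper_force: 43.1
[ 0.5692758  -0.05148037  0.15249566]
[244.99241184 165.67156592]
```

View pics/c4.png

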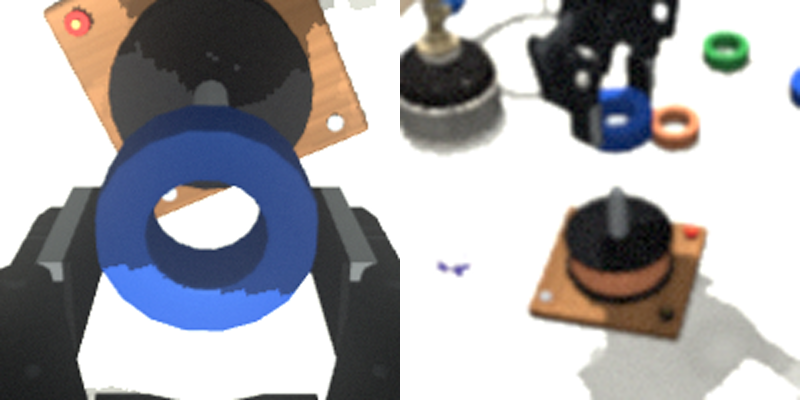

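The spacer is held above the coil. The core is visible behind it at full-picture (255,180), laterally in line with the hole. One check on the fore-aft offset.

Run:
```python
from w import *
im=pickle.load(open('w4.pkl','rb'))
r=ray(im,255.5,180,.05); d=r[:2]-np.array(im['xyz'])[:2]; print('core',r[:2]+.007*d/np.linalg.norm(d))
print('spacer',locate(im,(105,80,15),(130,255,255),.027,.148,.168,(.569,-.051))[0])
```

```text
core [ 0.56964413 -0.04931743]
spacer [ 0.56767127 -0.05134509]
```

```bash
python3 -m handwheel '0.2 0.1 -2.5 0 0 0 0.2;0.2 0.1 -5 0 0 0 0.2;0.2 0.1 -7 0 0 0 0.2;0.2 0.1 -8.5 0 0 0 0.2;0.2 0.1 -9.5 0 0 0 0.2;0.2 0.1 -9.8 0 0 0 0.2;0.2 0.1 -9.8 0 0 0 0.2;0.2 0.1 -9.8 0 0 0 0.2'
python3 -m handwheel '0 0 0 0 0 0 0.2;0 0 0 0 0 0 0.2'
```

```text
time_s: 5.48
position: [0.572, -0.0497, 0.0549]
tool_rot: [[-0.974, 0.226, 0.001], [0.226, 0.974, -0.0], [-0.001, -0.0, -1.0]]
ft_force: [0.7, 0.1, 0.6]
grip_width: 0.0517
gripper_force: 43.2
time_s: 5.65
position: [0.572, -0.0495, 0.0547]
tool_rot: [[-0.974, 0.226, 0.001], [0.226, 0.974, -0.0], [-0.001, -0.0, -1.0]]
ft_force: [-0.6, -0.2, -0.5]
grip_width: 0.0514
gripper_force: 43.2
```

No contact force, and the spacer is at seat height within about 1 mm. I open, rise and look.

```bash
python3 -m handwheel '0 0 0 0 0 0 0.7;0 0 0 0 0 0 1;0 0 0 0 0 0 1;0 0 0 0 0 0 1;0 0 0 0 0 0 1'
python3 -m handwheel '0 0 3 0 0 0 1;0 0 6 0 0 0 1;0 0 9 0 0 0 1;0 -3 12 0 0 0 1;1 -7 12 0 0 0 1;1 -10 12 0 0 0 1;1 -10 12 0 0 0 1;1 -10 12 0 0 0 1'
python3 - <<'E'
from w import *
im=grab('wrist'); pickle.dump(im,open('w5.pkl','wb')); s=grab('scene')
o=status.observe();print(o['position'],o['time_s'])
S=s['color'][110:230,180:300]
print(locate(im,(3,90,30),(20,255,255),.024,0,.018,(.602,-.226),60))
f=lambda c:cv2.resize(cv2.convertScaleAbs(c,alpha=1.5),(400,400),interpolation=cv2.INTER_CUBIC)
cv2.imwrite('pics/c5.png',np.hstack([f(im['color'][:,64:448]),f(S)])[:,:,::-1])
E
```

```text
time_s: 6.07
position: [0.5719, -0.0492, 0.0544]
tool_rot: [[-0.974, 0.226, 0.0], [0.226, 0.974, -0.0], [-0.0, -0.0, -1.0]]
ft_force: [-0.2, -0.4, -0.3]
grip_width: 0.0851
gripper_force: 0.0
time_s: 6.73
position: [0.5816, -0.1505, 0.174]
tool_rot: [[-0.974, 0.228, -0.0], [0.228, 0.974, 0.0], [0.0, 0.0, -1.0]]
ft_force: [-0.3, 0.5, -0.7]
grip_width: 0.085
gripper_force: 0.0
[ 0.58166167 -0.14851247  0.1740834 ] 6.8333
(array([ 0.60101101, -0.22690168]), array([186.96749608, 204.02891728]), 1487.0, 1798.4740119350608, array([165, 182,  45,  44, 935], dtype=int32))
```

View pics/c5.png

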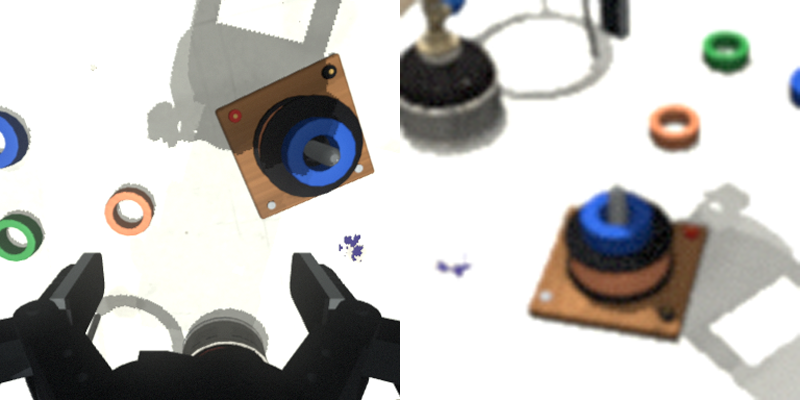

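The spacer lies flat on the coil around the core, and the copper ring is measured at (0.601,-0.227). I go for it.

```bash
python3 -m handwheel '1 -4 0 0 0 0 1;1.9 -7.8 -2 0 0 0 1;1.9 -7.8 -6 0 0 0 1;1.9 -7.8 -10 0 0 0 1;1.9 -7.8 -13 0 0 0 1;1.9 -7.8 -15.5 0 0 0 1;1.9 -7.8 -16.9 0 0 0 1;1.9 -7.8 -16.9 0 0 0 1'
python3 -m handwheel '0 0 0 0 0 0 1;0 0 0 0 0 0 0.5;0 0 0 0 0 0 0.3;0 0 0 0 0 0 0.2;0 0 0 0 0 0 0.2;0 0 0 0 0 0 0.2;0 0 0 0 0 0 0.2' 60
```

```text
time_s: 7.5
position: [0.5995, -0.2249, 0.0019]
tool_rot: [[-0.975, 0.224, -0.006], [0.224, 0.975, 0.004], [0.006, 0.002, -1.0]]
ft_force: [-0.4, 0.7, -0.3]
grip_width: 0.0857
gripper_force: 0.0
time_s: 8.08
position: [0.6015, -0.2274, 0.0073]
tool_rot: [[-0.974, 0.226, 0.002], [0.226, 0.974, -0.001], [-0.003, -0.001, -1.0]]
ft_force: [-1.5, 1.6, 8.6]
grip_width: 0.045
gripper_force: 59.9
```

```bash
python3 -m handwheel '0 0 3 0 0 0 0.2;0 0 7 0 0 0 0.2;0 0 11 0 0 0 0.2;0 0 14.6 0 0 0 0.2;-1 4 14.6 0 0 0 0.2;-1.5 8 14.6 0 0 0 0.2;-2 11.5 14.6 0 0 0 0.2;-2.5 14.5 14.6 0 0 0 0.2'
python3 -m handwheel '-0.5 3.2 0 0 0 0 0.2;-0.5 3.2 0 0 0 0 0.2;-0.5 3.2 0 0 0 0 0.2;-0.5 3.2 0 0 0 0 0.2'
python3 - <<'E'
from w import *
im=grab('wrist'); pickle.dump(im,open('w6.pkl','wb'))
o=status.observe();p=o['position'];print(p,o['time_s'],o['grip_width'])
print('ring',locate(im,(3,90,20),(20,255,255),.024,p[2]-.007,p[2]+.011,p[:2],60))
cv2.imwrite('pics/c6.png',cv2.resize(cv2.convertScaleAbs(im['color'][120:320,130:370],alpha=1.6),(720,600),interpolation=cv2.INTER_CUBIC)[:,:,::-1])
E
```

```text
time_s: 8.75
position: [0.5751, -0.0801, 0.152]
tool_rot: [[-0.974, 0.226, 0.001], [0.226, 0.974, 0.0], [-0.001, 0.0, -1.0]]
ft_force: [0.3, 0.3, -1.4]
grip_width: 0.0449
gripper_force: 62.1
time_s: 9.08
position: [0.571, -0.0507, 0.1517]
tool_rot: [[-0.974, 0.226, 0.001], [0.226, 0.974, -0.001], [-0.001, -0.0, -1.0]]
ft_force: [0.5, -0.4, -0.9]
grip_width: 0.0452
gripper_force: 62.1
[ 0.57109336 -0.05111105  0.15151404] 9.1333 0.044994518708580705
ring (array([ 0.56826367, -0.05012717]), array([252.83986617, 243.35254008]), 7870.5, 7883.372923757648, array([ 205,  197,   98,   97, 5965], dtype=int32))
```

View pics/c6.png

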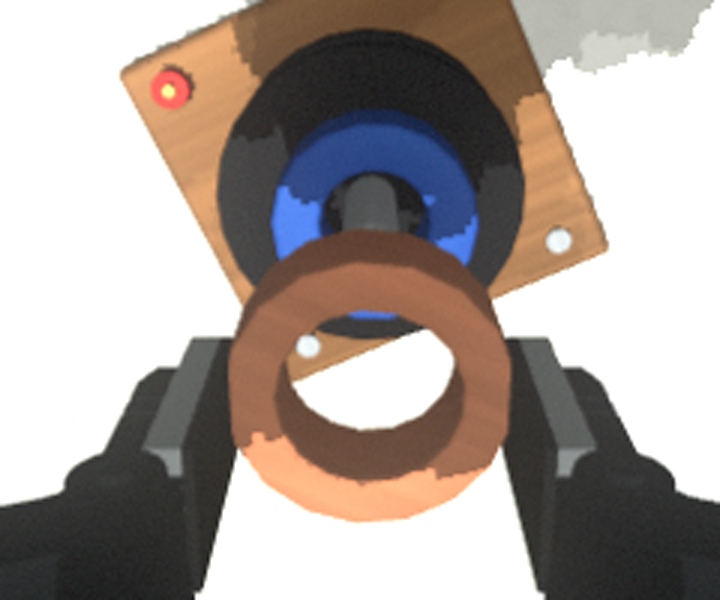

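The ring is level in the grip with the core in line ahead of it (core column 371, ring 369), about 1 mm off. I lower it onto the spacer.

```bash
python3 -m handwheel '0.1 0.1 -1 0 0 0 0.2;0.1 0.1 -2.5 0 0 0 0.2;0.1 0.1 -4.5 0 0 0 0.2;0.1 0.1 -6 0 0 0 0.2;0.1 0.1 -7 0 0 0 0.2;0.1 0.1 -7.3 0 0 0 0.2;0.1 0.1 -7.3 0 0 0 0.2;0.1 0.1 -7.3 0 0 0 0.2'
python3 -m handwheel '0 0 0 0 0 0 0.2;0 0 0 0 0 0 0.2'
```

```text
time_s: 9.8
position: [0.5721, -0.0498, 0.0782]
tool_rot: [[-0.974, 0.227, 0.0], [0.227, 0.974, -0.0], [-0.0, -0.0, -1.0]]
ft_force: [0.1, 1.3, -1.6]
grip_width: 0.0447
gripper_force: 62.1
time_s: 9.97
position: [0.572, -0.0495, 0.0784]
tool_rot: [[-0.974, 0.226, 0.0], [0.226, 0.974, -0.0], [-0.0, -0.0, -1.0]]
ft_force: [0.4, 0.8, -0.6]
grip_width: 0.0447
gripper_force: 62.1
```

```bash
python3 -m handwheel '0 0 -0.1 0 0 0 0.2;0 0 -0.1 0 0 0 0.2;0 0 -0.1 0 0 0 0.7;0 0 -0.1 0 0 0 1;0 0 -0.1 0 0 0 1;0 0 -0.1 0 0 0 1;0 0 -0.1 0 0 0 1'
python3 -m handwheel '0 0 3 0 0 0 1;0 0 6 0 0 0 1;0 0 9 0 0 0 1;-3 -3 11 0 0 0 1;-5 -5 11 0 0 0 1;-5 -5 11 0 0 0 1;-5 -5 11 0 0 0 1;-5 -5 11 0 0 0 1'
python3 - <<'E'
from w import *
im=grab('wrist'); s=grab('scene'); S=s['color'][110:230,180:300]
f=lambda c:cv2.resize(cv2.convertScaleAbs(c,alpha=1.5),(400,400),interpolation=cv2.INTER_CUBIC)
cv2.imwrite('pics/c7.png',np.hstack([f(im['color'][150:310,230:390]),f(S)])[:,:,::-1])
print(proj(im,[.568,-.05,.08]))
E
```

```text
time_s: 10.55
position: [0.5719, -0.0492, 0.0774]
tool_rot: [[-0.974, 0.226, 0.0], [0.226, 0.974, -0.0], [-0.0, -0.0, -1.0]]
ft_force: [-0.6, -0.2, -0.4]
grip_width: 0.0854
gripper_force: 0.0
time_s: 11.22
position: [0.5221, -0.0991, 0.1872]
tool_rot: [[-0.974, 0.226, 0.0], [0.226, 0.974, 0.0], [-0.0, 0.0, -1.0]]
ft_force: [0.5, 0.7, 0.4]
grip_width: 0.0851
gripper_force: 0.0
[318.57377029 222.937722  ]
```

View pics/c7.png

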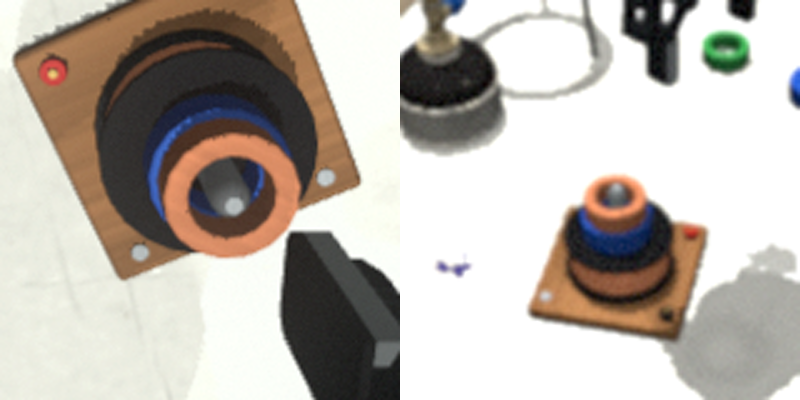

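Both views show the copper ring flat on the spacer, the spacer flat on the coil and the core through both, with the gripper clear. I hand in.

```bash
python3 -c "
from rig import env; print(env.close_job())"
```

```text
the job is handed in; nothing more can be done
None
```

The blue spacer lies flat on the coil and the whole copper ring flat on the spacer, both over the core; the split ring and end cap were not touched, and the job was handed in at about 11 s.

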